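Load the staining bottles into the colour-coded carrier

TASK

Gather the four dropper bottles that wear a coloured neck ring into the dark grey carrier, each standing on the floor of the pocket whose pad and tab have the colour of its ring. Leave the two bottles without a ring standing where they are, never tip a bottle over, and let go of everything at the end.

Things in the scene. Friction and masses are not known exactly. Their poses are not given: they have to be found in the camera images.
- purple_bottle: loose upright dropper bottle (black teat, amber glass) with a purple ring, 36 mm across, round its neck on the shoulder; round glass body 36 mm across up to 62 mm high, then a narrower cap (21 to 22 mm) to about 72 mm and the teat (about 14 mm) to 102 mm; mass about 75 g; origin at the centre of its underside, z up its axis
- blue_bottle: loose upright dropper bottle (black teat, amber glass) with a blue ring, 36 mm across, round its neck on the shoulder; round glass body 36 mm across up to 60 mm high, then a narrower cap (21 to 22 mm) to about 70 mm and the teat (about 14 mm) to 100 mm; mass about 75 g; origin at the centre of its underside, z up its axis
- green_bottle: loose upright dropper bottle (black teat, amber glass) with a green ring, 36 mm across, round its neck on the shoulder; round glass body 36 mm across up to 62 mm high, then a narrower cap (21 to 22 mm) to about 72 mm and the teat (about 14 mm) to 102 mm; mass about 75 g; origin at the centre of its underside, z up its axis
- red_bottle: loose upright dropper bottle (black teat, amber glass) with a red ring, 36 mm across, round its neck on the shoulder; round glass body 36 mm across up to 60 mm high, then a narrower cap (21 to 22 mm) to about 70 mm and the teat (about 14 mm) to 100 mm; mass about 75 g; origin at the centre of its underside, z up its axis
- plain_black_bottle: loose upright dropper bottle (black teat, amber glass) with no coloured ring: does not belong in the carrier; round glass body 36 mm across up to 60 mm high, then a narrower cap (21 to 22 mm) to about 70 mm and the teat (about 14 mm) to 100 mm; mass about 75 g; origin at the centre of its underside, z up its axis
- plain_red_bottle: loose upright dropper bottle (red teat, amber glass) with no coloured ring: does not belong in the carrier; round glass body 38 mm across up to 66 mm high, then a narrower cap (21 to 22 mm) to about 76 mm and the teat (about 14 mm) to 106 mm; mass about 75 g; origin at the centre of its underside, z up its axis
- pad_purple: purple pad, 50x50x3 mm, on the floor of a 54x54 mm pocket of the dark grey carrier, purple tab over the wall at its -x side; origin: centre of its underside, 6 mm above the worktop. x runs across the carrier, y along its row of four pockets, 58 mm apart. Which pocket has which colour varies
- pad_blue: blue pad, 50x50x3 mm, on the floor of a 54x54 mm pocket of the dark grey carrier, blue tab over the wall at its -x side; origin: centre of its underside, 6 mm above the worktop. A bottle stands on the pad's top, 9 mm above the worktop, centred on the pad (free play 8 mm each way)
- pad_green: green pad, 50x50x3 mm, on the floor of a 54x54 mm pocket of the dark grey carrier, green tab over the wall at its -x side; origin: centre of its underside, 6 mm above the worktop. Carrier fixed; 62 mm wide, 236 mm long plus an 18 mm wire loop (29 mm high) at each end
- pad_red: red pad, 50x50x3 mm, on the floor of a 54x54 mm pocket of the dark grey carrier, red tab over the wall at its -x side; origin: centre of its underside, 6 mm above the worktop. Carrier walls are 4 mm thick and reach 35 mm above the worktop, dividers between pockets 31 mm

How it is judged:
At the end, for the whole second after the job is handed in: Each ringed bottle stands upright (within 0.12 rad) on the pad of its own colour, its centre within 15 mm of the pad's centre and its underside at the pad's top (within about 5 mm); both ringless bottles stand upright within 20 mm of where they began; all bottles are released and at rest (horizontal distance between purple_bottle and pad_purple below 0.015 m and z of purple_bottle in the frame of pad_purple between -0.003 and 0.008 m and angle between each of purple_bottle, blue_bottle, green_bottle, red_bottle, plain_black_bottle, plain_red_bottle's own z axis and vertical below 0.12 rad and horizontal distance between blue_bottle and pad_blue below 0.015 m and z of blue_bottle in the frame of pad_blue between -0.003 and 0.008 m and horizontal distance between green_bottle and pad_green below 0.015 m and z of green_bottle in the frame of pad_green between -0.003 and 0.008 m and horizontal distance between red_bottle and pad_red below 0.015 m and z of red_bottle in the frame of pad_red between -0.003 and 0.008 m and distance of each of plain_black_bottle, plain_red_bottle from where it was at the start of the episode below 0.02 m and linear speed of each of purple_bottle, blue_bottle, green_bottle, red_bottle, plain_black_bottle, plain_red_bottle below 0.02 m/s); the robot touches nothing.
It fails at once if a bottle without a ring is moved by more than 20 mm (distance of any of plain_black_bottle, plain_red_bottle from where it was at the start of the episode above 0.02 m).
It fails at once if a bottle is tipped over (leans more than 0.6 rad) (angle between any of purple_bottle, blue_bottle, green_bottle, red_bottle, plain_black_bottle, plain_red_bottle's own z axis and vertical above 0.6 rad).
It also fails if it takes over 104 s, if anything falls off the work surface, if the arm or the gripper's body presses on something with over 40 N, if the wrist force passes 120 N, or if a joint passes its speed limit or range.

ROBOT

A 6-joint arm with a two-finger parallel gripper is mounted at the origin on a cart in front of the work surface, level with it; the furniture and walls round the work are solid. World frame = base frame: x ahead of the robot, y to its left, z up, the work surface at z = 0. Lengths are in m, angles in rad, forces in N, time in s.
With the tool pointing down it reaches from about 0.325 to 0.775 m from the base axis. Payload 5.5 kg.
Tool frame: the origin (TCP) lies midway between the tips of the shut fingers; the grasp point (between the pads) lies 19 mm behind it; z points along the fingers, y is the line along which they close (so a half turn about z gives the same grasp; the last joint's range is limited). The gripper opens to 85 mm and grips with 20 to 120 N. Pads are 22 mm wide; open, the fingers measure 114 mm over their backs; the gripper's body (76 mm by 85 mm) begins 54 mm behind the grasp point. The pads swing forward as they close: fully open they stand 13 mm farther back than shut.
Start: joints at [-1.166, 0.091, 1.231, -0, 1.82, -0.057], TCP at [0.267, -0.537, 0.231] pointing down, gripper open.
Joint ranges: [-2.87, 2.87], [-0.86, 2.18], [0.17, 2.46], [-1.51, 4.65], [0.06, 2.69], [-2.65, 2.65]. Speed limits (rad/s): [2.57, 2.57, 3.01, 3.14, 3.14, 3.14].

INTERFACE

Orientations are given as a unit quaternion [w, x, y, z].
In Python, from bench import * gives the robot as it stands.
- The arm moves only by the tool jog_arm, never from a script. Its argument "motion" is one flat list of numbers, 7 for each row, row after row: the turn, a rotation vector about the world's x, y, z in units of 60 degrees (1.0 is 60 degrees), then the shift along the world's x, y, z in units of 0.1 m (1.0 is 0.1 m), then the finger opening in mm, from 0 to 85.4. A call has 1 to 20 rows; each row is the pose to reach, as a shift and turn from the pose commanded when the call began; what a row does not reach only later rows make up. A row lasts 1/12 s, in which the tool goes at most 41.7 mm and 7.16 degrees, less where a joint would pass 70% of its speed; a pose out of reach is approached as far as the arm can. A call with a number of a shift or a turn outside -1 to 1 is refused whole. A call with a gripper value outside its range is refused whole. The fingers move at their own pace and stop on an object; "squeeze" is the grip in N (left out, the last holds). Time passes only in rows, so rows that repeat a pose let the fingers close. It gives the time, the measured TCP pose, the force, the opening and the grip force at its end, in the units of the state.
- get_state(): the state, without advancing time (a new reading comes with each control period).
- snapshot(name): name is "side" or "top"; returns a dict with "frame" (480x640x3 uint8, blue, green, red), "z_map" (480x640 float32, m along the optical axis (not along the pixel's ray), 0 where there is no reading), "mtx" (3x3 intrinsics, pixels), "distortion" ([k1, k2, p1, p2, k3] as OpenCV has them; the pictures are not rectified), "R" (3x3) and "t" (3): a world point X has camera coordinates R X + t. Camera axes: x right, y down, z forward; pixel columns grow to the right and rows downward; lengths in m; the calibration is good to about 2 mm. A picture is of the moment at which its call begins.
- sign_off(): hands the job in; it is judged then, once.
Trained networks look in the newest picture that a camera, given by its name, has taken for a name from the list of things; names that differ only in an ending like _2 or _b are one class to them, and where a whole thing is asked for, a point or a joint stands for the part that bears it (a point fixed in the world has none). Each returns a list of dicts, best first, with "p" (0 to 1); they miss things now and then, are a little off and sometimes report something else, mostly with a low value. They report only what shows in the picture. A call takes as long as a camera call.
- outline_of(camera, name): "pixels" (480x640 bool, what is visible of it) and "at" ([row, column] as shares, 0 to 1, of the picture: columns of its width, rows of its height, amid what is visible of it).
- tip_of(camera, name): "at" ([row, column] as shares, 0 to 1, of the picture: columns of its width, rows of its height: a listed point, or the origin of a listed thing).
The state is a dict: "t": time; "q": joint angles; "qvel": joint speeds; "effort": joint torques, N m; "eef_pos": TCP position; "tcp_rot": TCP orientation; "wrist_force": force on the tool from outside, world axes, zero at the start; "wrist_torque": the same for the moment, N m; "width": finger opening in m; "grasp_force": force on a finger pad.
Only numpy, scipy, OpenCV 4.12 (cv2) and the standard library are available. Lean on these libraries where they do the work, as an engineer would, in place of code of your own. Each camera call takes 0.05 s, during which the arm holds its last target. There are 200 camera calls.

## Working session

There is one attempt and no reset: what is moved stays moved. The work goes in short steps, Python scripts to look and compute and a tool call to move; the robot and the scene stay as the last step left them, time stands still between calls to the robot, and variables do not carry over. Pictures are saved under pics/ and viewed, at most 14 in all, crops included, and the job is handed in when it is done.

Besides the shell and the picture viewer there is one more tool, called after "Call:" in YAML: its name, and indented under it one key for each argument. jog_arm: Moves the arm, as the interface text tells. Its arguments: {"type":"object","properties":{"motion":{"type":"array","items":{"type":"number"}},"squeeze":{"type":"number"}},"required":["motion"]}

```bash
mkdir -p pics; python3 - <<'E'
from bench import *
import cv2
for c in("top","side"):
    s=snapshot(c); cv2.imwrite(f"pics/{c}0.png",s["frame"]); print(c,s["R"].round(3).tolist(),s["t"].round(3),s["mtx"].round(1).tolist(),s["distortion"])
    for n in "purple_bottle blue_bottle green_bottle red_bottle plain_black_bottle plain_red_bottle pad_purple pad_blue pad_green pad_red".split():
        print(n,[(round(d["p"],2),round(d["at"][0]*480),round(d["at"][1]*640)) for d in tip_of(c,n)][:3])
print(get_state())
E
```

```text
top [[-0.019, -1.0, 0.003], [-0.991, 0.018, -0.136], [0.136, -0.005, -0.991]] [0.027 0.535 0.9  ] [[491.7, 0.0, 329.7], [0.0, 491.7, 227.0], [0.0, 0.0, 1.0]] [-0.00461799  0.          0.          0.          0.        ]
purple_bottle [(0.87, 218, 238)]
blue_bottle [(0.8, 204, 180)]
green_bottle [(0.56, 270, 223), (0.53, 273, 295), (0.51, 249, 472)]
red_bottle [(0.76, 275, 293)]
plain_black_bottle [(0.88, 263, 165)]
plain_red_bottle [(0.88, 217, 282)]
pad_purple [(0.91, 250, 473)]
pad_blue [(0.9, 265, 412)]
pad_green [(0.8, 275, 388)]
pad_red [(0.91, 256, 444)]
side [[0.979, -0.205, -0.009], [-0.113, -0.503, -0.857], [0.17, 0.84, -0.516]] [-0.519  0.107  0.85 ] [[450.8, 0.0, 315.5], [0.0, 450.8, 234.7], [0.0, 0.0, 1.0]] [0.03137518 0.         0.         0.         0.        ]
purple_bottle [(0.53, 213, 313)]
blue_bottle [(0.5, 192, 317)]
green_bottle [(0.79, 213, 271)]
red_bottle [(0.87, 237, 275)]
plain_black_bottle [(0.61, 196, 266)]
plain_red_bottle [(0.83, 229, 321), (0.49, 212, 271)]
pad_purple []
pad_blue [(0.82, 306, 290)]
pad_green [(0.6, 288, 278)]
pad_red [(0.43, 326, 306)]
{'t': 1.1, 'q': array([-1.16573269e+00,  9.10761451e-02,  1.23067775e+00,  4.59820397e-06,
        1.81979594e+00, -5.67055809e-02]), 'qvel': array([ 0.00157826,  0.00082919, -0.00039065,  0.0009718 ,  0.00034836,
        0.00064385]), 'effort': array([-9.36673969e-04, -4.58489656e+01, -4.18101168e+01, -6.33514787e-05,
        8.87762235e-04,  5.96238664e-06]), 'eef_pos': array([ 0.2673243 , -0.53717941,  0.23130208]), 'tcp_rot': array([2.06953962e-05, 9.73464213e-01, 2.28839300e-01, 5.90402199e-06]), 'wrist_force': array([-0.01875652,  0.91921987, -0.2978583 ]), 'wrist_torque': array([ 0.0205458 , -0.05716842,  0.03252229]), 'grasp_force': 0.0, 'width': 0.08556616679126633}
```

View pics/top0.png

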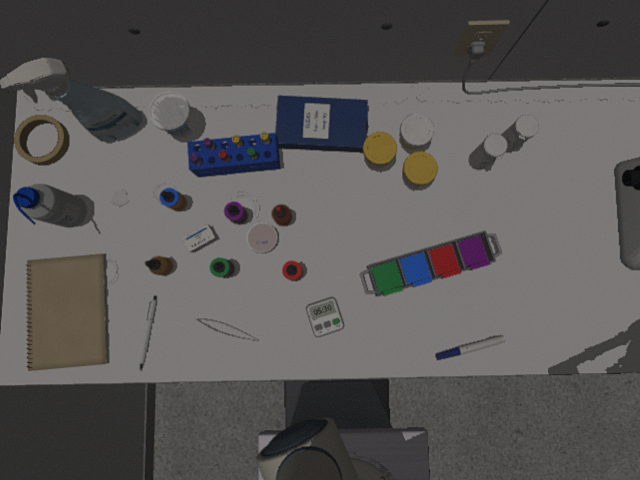

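View pics/side0.png

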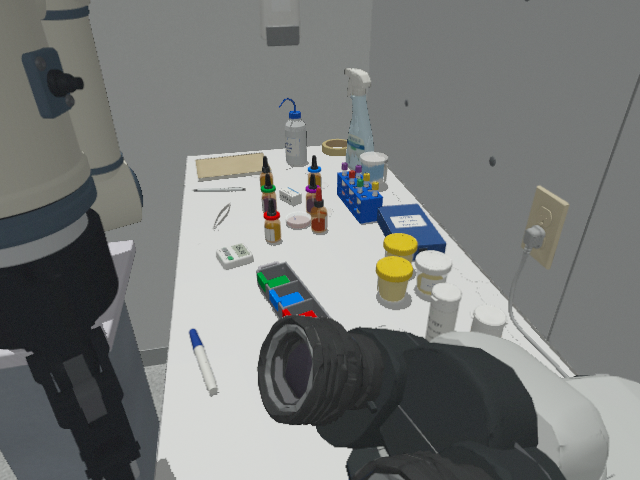

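The top view shows rings blue (172,198), purple (235,212), green (221,268) and red (292,271). The plain bottles are at (282,214) and (158,265). The carrier pockets are green (385,278), blue (416,270), red (444,261) and purple (474,251). The side view shows the same layout.

```bash
cat > h.py <<'E'
from bench import *
import cv2, numpy as np
def world(s):
    v,u=np.mgrid[0:480,0:640]; p=np.stack([u,v],-1).reshape(-1,1,2).astype(np.float64)
    r=cv2.undistortPoints(p,s["mtx"],s["distortion"]).reshape(480,640,2)
    z=s["z_map"][...,None]; X=np.concatenate([r*z,z],-1)
    W=(X-s["t"])@s["R"]; W[s["z_map"]==0]=np.nan
    return W
HUE={"red":[(0,8),(172,180)],"green":[(50,80)],"blue":[(98,118)],"purple":[(130,155)]}
def cmask(s,c):
    h=cv2.cvtColor(s["frame"],cv2.COLOR_BGR2HSV)
    m=np.zeros((480,640),bool)
    for a,b in HUE[c]: m|=(h[...,0]>=a)&(h[...,0]<=b)
    return m&(h[...,1]>130)&(h[...,2]>50)
E
python3 - <<'E'
from h import *
S={c:snapshot(c) for c in("top","side")}; W={c:world(S[c]) for c in S}
app={}
px=dict(blue=(172,198),purple=(235,212),green=(221,268),red=(292,271),plain_red=(282,214),plain_black=(158,265))
f=lambda a:np.round(np.array(a)*1000,1).tolist()
for n,(u,v) in px.items():
    w=W["top"][v-12:v+13,u-18:u+19].reshape(-1,3); w=w[w[:,2]>.09]
    app[n]=np.nanmean(w,0)[:2] if len(w) else None
    print(n,"teat top",len(w),f(w.mean(0)) if len(w) else '')
    for c in S:
        ww=W[c]; near=np.hypot(*(ww[...,:2]-app[n]).transpose(2,0,1))<.024
        a=ww[near&(ww[...,2]>.078)]; b=ww[near&(ww[...,2]>.015)&(ww[...,2]<.055)]
        print("  ",c,"teat",len(a),f((a.min(0)+a.max(0))/2) if len(a) else'',"zmax",f(ww[near][:,2].max()))
        for lo,hi,l,r in((.082,.11,"teat",.007),(.015,.052,"body",.018)):
            q=ww[near&(ww[...,2]>lo)&(ww[...,2]<hi)]
            if len(q)>8 and l=="body":
                from scipy.optimize import least_squares
                o=least_squares(lambda p:np.hypot(q[:,0]-p[0],q[:,1]-p[1])-r,app[n],loss="soft_l1",f_scale=.001)
                print("    body fit",len(q),f(o.x))
        if n in HUE:
            q=ww[near&cmask(S[c],n)]
            if len(q): (cx,r)=cv2.minEnclosingCircle(q[:,:2].astype(np.float32)); print("    ring",len(q),f(cx),f(r),f(np.median(q[:,2])))
pads=dict(green=(385,278),blue=(416,270),red=(444,261),purple=(474,251))
for n,(u,v) in pads.items():
    for c in S:
        m=cmask(S[c],n); ww=W[c]; m&=(ww[...,1]<0)&(ww[...,1]>-.4)&(ww[...,2]<.02)
        q=ww[m]
        if len(q)>20:
            R=cv2.minAreaRect((q[:,:2]*1000).astype(np.float32)); print(n,c,len(q),f(np.median(q,0)),np.round(R[0],1),np.round(R[1],1),round(R[2],1))
    d=outline_of("top","pad_"+n)
E
```

```text
blue teat top 35 [591.6, 315.3, 96.3]
   top teat 57 [592.2, 315.8, 90.7] zmax 103.1
    body fit 150 [593.0, 317.4]
    ring 173 [593.3, 315.7] 18.0 64.3
   side teat 44 [592.9, 312.7, 89.8] zmax 101.4
    body fit 87 [592.4, 316.6]
    ring 55 [593.1, 313.2] 17.7 65.0
purple teat top 36 [565.0, 194.8, 98.4]
   top teat 54 [565.0, 195.1, 90.8] zmax 103.1
    body fit 103 [566.4, 196.3]
    ring 152 [565.0, 195.2] 16.8 65.8
   side teat 55 [564.2, 192.5, 92.2] zmax 105.7
    body fit 109 [564.7, 195.3]
    ring 50 [563.7, 194.4] 18.7 67.1
green teat top 34 [461.9, 219.8, 99.0]
   top teat 52 [461.7, 220.1, 91.5] zmax 104.5
    body fit 92 [462.5, 221.4]
    ring 143 [461.5, 220.2] 16.9 66.2
   side teat 55 [460.4, 216.1, 91.7] zmax 104.3
    body fit 152 [460.7, 220.8]
    ring 66 [459.1, 217.1] 18.5 67.2
red teat top 33 [454.1, 88.7, 96.9]
   top teat 42 [453.8, 88.6, 90.4] zmax 102.3
    body fit 31 [454.3, 89.4]
    ring 197 [453.3, 88.2] 17.2 64.1
   side teat 63 [452.7, 85.7, 90.4] zmax 102.7
    body fit 267 [452.6, 89.1]
    ring 93 [451.6, 86.5] 18.5 65.6
plain_red teat top 4
[... 158 characters left out ...]
 fit 248 [560.4, 108.2]
plain_black teat top 34 [469.6, 339.8, 96.7]
   top teat 58 [469.5, 340.2, 90.8] zmax 102.9
    body fit 223 [470.0, 342.3]
   side teat 40 [467.8, 337.1, 90.4] zmax 101.3
    body fit 88 [468.4, 341.4]
green top 610 [440.8, -90.6, 8.7] [440.6 -91. ] [48.  47.9] 15.4
green side 168 [440.2, -79.0, 10.7] [431.7 -80.3] [62.3 32.6] 25.2
blue top 759 [451.4, -151.1, 9.2] [ 382.8 -170.1] [204.   49.4] 17.6
blue side 377 [446.0, -142.5, 11.5] [ 529.8 -119.4] [524.   52.2] 18.5
red top 608 [471.6, -203.3, 8.8] [ 467.1 -204.7] [58.8 47.4] 15.0
red side 65 [481.7, -180.8, 10.6] [ 471.1 -184.7] [38.8 19. ] 11.3
purple top 566 [486.6, -260.1, 8.6] [ 487.1 -260.1] [50.4 45.1] 16.1
```

```bash
python3 - <<'E'
from h import *
P=np.concatenate([world(snapshot(c)).reshape(-1,3) for c in("top","side")]); P=P[~np.isnan(P[:,0])]
B=dict(red=(.4535,.0887),green=(.4615,.2203),purple=(.565,.1953),blue=(.5925,.316))
for n,b in B.items():
  for ang in(15.3,-15,45,75,105,135):
    a=np.radians(ang); e=np.array([np.cos(a),np.sin(a)]); g=np.array([-e[1],e[0]])
    d=P[:,:2]-b; u=abs(d@e); v=abs(d@g); r=np.hypot(u,v)
    k=(r>.026)
    fin=k&(u<.052)&(v<.018)&(P[:,2]>.028)&(P[:,2]<.15)
    bod=k&(u<.052)&(v<.052)&(P[:,2]>.09)&(P[:,2]<.2)
    print(n,ang,"finger",fin.sum(),"body",bod.sum(), P[bod][:3].round(3).tolist(),P[fin][:2].round(3).tolist())
E
```

```text
red 15.3 finger 0 body 0 [] []
red -15 finger 0 body 0 [] []
red 45 finger 0 body 0 [] []
red 75 finger 0 body 0 [] []
red 105 finger 0 body 0 [] []
red 135 finger 0 body 0 [] []
green 15.3 finger 0 body 0 [] []
green -15 finger 0 body 0 [] []
green 45 finger 0 body 0 [] []
green 75 finger 0 body 0 [] []
green 105 finger 0 body 0 [] []
green 135 finger 0 body 0 [] []
purple 15.3 finger 0 body 0 [] []
purple -15 finger 0 body 0 [] []
purple 45 finger 0 body 0 [] []
purple 75 finger 0 body 0 [] []
purple 105 finger 0 body 0 [] []
purple 135 finger 0 body 0 [] []
blue 15.3 finger 0 body 0 [] []
blue -15 finger 0 body 0 [] []
blue 45 finger 0 body 0 [] []
blue 75 finger 0 body 0 [] []
blue 105 finger 0 body 0 [] []
blue 135 finger 0 body 0 [] []
```

Call:
jog_arm:
  motion: [0,0,0.657,0.27,0.9,0,62,0,0,0.657,0.27,0.9,0,62,0,0,0.657,0.27,0.9,0,62,0,0,0.657,0.27,0.9,0,62,0,0,0.657,0.27,0.9,0,62,0,0,0.657,0.27,0.9,0,62,0,0,0.657,0.27,0.9,0,62]
  squeeze: 50

```text
t: 2.08
eef_pos: [0.2944, -0.447, 0.2314]
tcp_rot: [0.0, 0.839, 0.545, -0.0]
wrist_force: [-0.0, -1.1, -0.1]
width: 0.0618
grasp_force: 0.0
```

Call:
jog_arm:
  motion: [0,0,0.657,0.27,0.9,0,62,0,0,0.657,0.27,0.9,0,62,0,0,0.657,0.27,0.9,0,62,0,0,0.657,0.27,0.9,0,62,0,0,0.657,0.27,0.9,0,62,0,0,0.657,0.27,0.9,0,62,0,0,0.657,0.27,0.9,0,62]

```text
t: 2.67
eef_pos: [0.3214, -0.3571, 0.2314]
tcp_rot: [0.0, 0.607, 0.795, -0.0]
wrist_force: [0.6, 0.8, 0.5]
width: 0.0619
grasp_force: 0.0
```

Call:
jog_arm:
  motion: [0,0,0,0.264,0.892,0,62,0,0,0,0.264,0.892,0,62,0,0,0,0.264,0.892,0,62,0,0,0,0.264,0.892,0,62]

```text
t: 3.0
eef_pos: [0.3485, -0.2661, 0.2319]
tcp_rot: [0.001, 0.607, 0.795, 0.0]
wrist_force: [0.2, -0.6, 0.0]
width: 0.0617
grasp_force: 0.0
```

Call:
jog_arm:
  motion: [0,0,0,0.264,0.892,0,62,0,0,0,0.264,0.892,0,62,0,0,0,0.264,0.892,0,62,0,0,0,0.264,0.892,0,62]

```text
t: 3.33
eef_pos: [0.3747, -0.1778, 0.2315]
tcp_rot: [0.0, 0.606, 0.795, 0.0]
wrist_force: [-0.6, 0.4, 0.3]
width: 0.0617
grasp_force: 0.0
```

Call:
jog_arm:
  motion: [0,0,0,0.264,0.892,0,62,0,0,0,0.264,0.892,0,62,0,0,0,0.264,0.892,0,62,0,0,0,0.264,0.892,0,62]

```text
t: 3.67
eef_pos: [0.4011, -0.0892, 0.2312]
tcp_rot: [0.0, 0.606, 0.795, -0.0]
wrist_force: [0.1, 0.3, -0.1]
width: 0.0618
grasp_force: 0.0
```

Call:
jog_arm:
  motion: [0,0,0,0.264,0.892,0,62,0,0,0,0.264,0.892,0,62,0,0,0,0.264,0.892,0,62,0,0,0,0.264,0.892,0,62]

```text
t: 4.0
eef_pos: [0.4275, -0.0004, 0.2309]
tcp_rot: [-0.0, 0.606, 0.795, -0.0]
wrist_force: [0.5, 0.6, -0.9]
width: 0.0618
grasp_force: 0.0
```

Call:
jog_arm:
  motion: [0,0,0,0.264,0.892,-0.3,62,0,0,0,0.264,0.892,-0.3,62,0,0,0,0.264,0.892,-0.3,62,0,0,0,0.264,0.892,-0.3,62,0,0,0,0.264,0.892,-0.3,62]

```text
t: 4.42
eef_pos: [0.4535, 0.0868, 0.2008]
tcp_rot: [-0.0, 0.607, 0.795, -0.001]
wrist_force: [0.3, 0.2, 0.1]
width: 0.0617
grasp_force: 0.0
```

Call:
jog_arm:
  motion: [0,0,0,0,0,-0.3,62,0,0,0,0,0,-0.6,62,0,0,0,0,0,-0.83,62,0,0,0,0,0,-0.83,62]

```text
t: 4.75
eef_pos: [0.4511, 0.0859, 0.1136]
tcp_rot: [-0.002, 0.608, 0.794, -0.003]
wrist_force: [-0.7, -0.7, -0.7]
width: 0.062
grasp_force: 0.0
```

Call:
jog_arm:
  motion: [0,0,0,0,0,-0.2,62,0,0,0,0,0,-0.4,62,0,0,0,0,0,-0.6,62,0,0,0,0,0,-0.75,62,0,0,0,0,0,-0.83,62,0,0,0,0,0,-0.83,62,0,0,0,0,0,-0.83,62]

```text
t: 5.33
eef_pos: [0.4541, 0.088, 0.0368]
tcp_rot: [0.001, 0.607, 0.795, 0.0]
wrist_force: [0.2, -0.3, -0.4]
width: 0.062
grasp_force: 0.0
```

Call:
jog_arm:
  motion: [0,0,0,0,0,0,45,0,0,0,0,0,0,41,0,0,0,0,0,0,37,0,0,0,0,0,0,30,0,0,0,0,0,0,25,0,0,0,0,0,0,25,0,0,0,0,0,0,25,0,0,0,0,0,0,25]

```text
t: 6.0
eef_pos: [0.4542, 0.0889, 0.0368]
tcp_rot: [0.001, 0.607, 0.795, 0.001]
wrist_force: [-0.2, -0.5, 6.1]
width: 0.0343
grasp_force: 50.0
```

Call:
jog_arm:
  motion: [0,0,0,0,0,0.05,25,0,0,0,0,0,0.1,25,0,0,0,0,0,0.2,25,0,0,0,0,0,0.3,25,0,0,0,0,0,0.3,25]

```text
t: 6.42
eef_pos: [0.4547, 0.089, 0.0683]
tcp_rot: [0.001, 0.607, 0.795, 0.001]
wrist_force: [0.5, -0.4, -0.6]
width: 0.0341
grasp_force: 49.8
```

```bash
python3 - <<'E'
from h import *
s=snapshot("side"); f=s["frame"][150:330,180:420]; cv2.imwrite("pics/s1.png",cv2.resize(f,None,fx=3,fy=3)); print(get_state()["width"],get_state()["eef_pos"],get_state()["wrist_force"])
E
```

```text
0.034520333786429595 [0.4543541  0.0889881  0.06716568] [ 0.64011875 -0.18851573 -0.59029885]
```

View pics/s1.png

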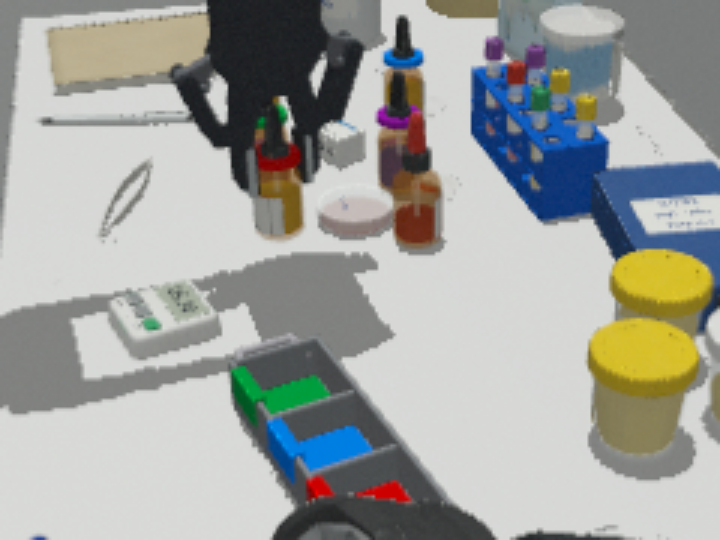

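The red bottle is lifted: its base is about 15 px higher in the picture than before, and it is upright.

Call:
jog_arm:
  motion: [0,0,0,0,0,0.25,25,0,0,0,0,-0.1,0.5,25,0,0,0,0.02,-0.3,0.7,25,0,0,0,0.04,-0.6,0.7,25,0,0,0,0.06,-0.926,0.7,25]

```text
t: 6.88
eef_pos: [0.4602, -0.0041, 0.1371]
tcp_rot: [0.001, 0.606, 0.796, 0.001]
wrist_force: [-0.3, -0.1, -0.4]
width: 0.0344
grasp_force: 50.0
```

Call:
jog_arm:
  motion: [0,0,0,0.02,-0.33,0,25,0,0,0,0.04,-0.66,0,25,0,0,0,0.06,-1,0,25]

```text
t: 7.13
eef_pos: [0.4651, -0.1052, 0.1352]
tcp_rot: [0.0, 0.607, 0.795, 0.0]
wrist_force: [1.1, -0.4, -0.4]
width: 0.0344
grasp_force: 50.0
```

Call:
jog_arm:
  motion: [0,0,0,0.02,-0.3,0,25,0,0,0,0.04,-0.6,0,25,0,0,0,0.05,-0.85,0,25,0,0,0,0.05,-1,0,25,0,0,0,0.05,-1,0,25,0,0,0,0.05,-1,0,25,0,0,0,0.05,-1,0,25]

```text
t: 7.72
eef_pos: [0.4703, -0.203, 0.135]
tcp_rot: [-0.0, 0.607, 0.795, 0.0]
wrist_force: [0.5, 0.6, -0.3]
width: 0.0347
grasp_force: 50.0
```

Call:
jog_arm:
  motion: [0,0,0,0.01,0,-0.25,25,0,0,0,0.01,0,-0.5,25,0,0,0,0.01,0,-0.65,25,0,0,0,0.01,0,-0.75,25,0,0,0,0.01,0,-0.82,25,0,0,0,0.01,0,-0.88,25,0,0,0,0.01,0,-0.9,25,0,0,0,0.01,0,-0.9,25,0,0,0,0.01,0,-0.9,25]

```text
t: 8.47
eef_pos: [0.4719, -0.204, 0.0463]
tcp_rot: [0.001, 0.607, 0.795, 0.0]
wrist_force: [-0.1, -0.3, 0.1]
width: 0.0343
grasp_force: 50.2
```

```bash
python3 - <<'E'
from h import *
s=snapshot("top"); f=s["frame"][180:320,340:530]; cv2.imwrite("pics/t1.png",cv2.resize(f,None,fx=4,fy=4)); print({k:get_state()[k] for k in("width","eef_pos","wrist_force")})
E
```

```text
{'width': 0.034625162304449716, 'eef_pos': array([ 0.47186041, -0.20400112,  0.0461914 ]), 'wrist_force': array([ 0.07511427, -0.06432688, -0.87979988])}
```

View pics/t1.png

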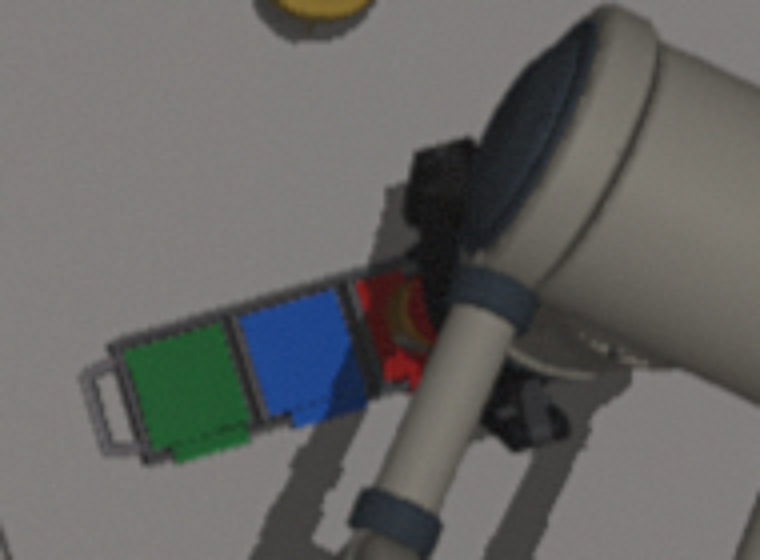

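The red bottle stands in the red pocket, its body visible around (405,310) in the crop. I'll release it and go for green.

Call:
jog_arm:
  motion: [0,0,0,0,0,-0.015,25,0,0,0,0,0,-0.015,25,0,0,0,0,0,-0.015,38,0,0,0,0,0,-0.015,44,0,0,0,0,0,-0.015,50,0,0,0,0,0,-0.015,58,0,0,0,0,0,-0.015,62,0,0,0,0,0,-0.015,62,0,0,0,0,0,-0.015,62]

```text
t: 9.27
eef_pos: [0.4713, -0.2037, 0.0436]
tcp_rot: [-0.0, 0.607, 0.795, -0.0]
wrist_force: [-0.1, 0.2, -1.0]
width: 0.0619
grasp_force: 0.0
```

Call:
jog_arm:
  motion: [0,0,0,0,0,0.1,62,0,0,0,0,0,0.3,62,0,0,0,0,0,0.65,62,0,0,0,0,0,1,62,0,0,0,0,0,1,62]

```text
t: 9.68
eef_pos: [0.4741, -0.2052, 0.1531]
tcp_rot: [0.006, 0.607, 0.795, 0.001]
wrist_force: [0.6, -0.3, 0.9]
width: 0.0622
grasp_force: 0.0
```

Call:
jog_arm:
  motion: [0,0,0,0,0.3,0.3,62,0,0,0,0,0.6,0.3,62,0,0,0,0,1,0.3,62]

```text
t: 9.93
eef_pos: [0.4721, -0.1043, 0.1768]
tcp_rot: [0.003, 0.608, 0.794, 0.001]
wrist_force: [0.4, -0.2, -1.0]
width: 0.0621
grasp_force: 0.0
```

Call:
jog_arm:
  motion: [0,0,0,0,0.33,0,62,0,0,0,0,0.66,0,62,0,0,0,0,1,0,62]

```text
t: 10.18
eef_pos: [0.4712, -0.0023, 0.1748]
tcp_rot: [0.001, 0.607, 0.795, 0.0]
wrist_force: [-0.0, 0.1, 0.0]
width: 0.0622
grasp_force: 0.0
```

Call:
jog_arm:
  motion: [0,0,0,0,0.33,0,62,0,0,0,0,0.66,0,62,0,0,0,0,1,0,62]

```text
t: 10.43
eef_pos: [0.4712, 0.0978, 0.1747]
tcp_rot: [0.001, 0.607, 0.795, 0.0]
wrist_force: [0.8, 0.9, 0.1]
width: 0.0621
grasp_force: 0.0
```

Call:
jog_arm:
  motion: [0,0,0,-0.1,0.33,0,62,0,0,0,-0.1,0.66,0,62,0,0,0,-0.1,1,0,62,0,0,0,-0.1,1,0,62,0,0,0,-0.1,1,0,62]

```text
t: 10.85
eef_pos: [0.461, 0.1977, 0.1742]
tcp_rot: [0.0, 0.605, 0.796, 0.0]
wrist_force: [1.0, -0.1, 0.1]
width: 0.0619
grasp_force: 0.0
```

```bash
cat > chk.py <<'E'
from h import *
import sys
B=dict(red=(.4715,-.2036),green=(.4407,-.091),purple=(.487,-.260),blue=(.456,-.1473))
def chk(n,b):
    for c in("top","side"):
        s=snapshot(c); W=world(s); d=np.hypot(W[...,0]-b[0],W[...,1]-b[1])
        t=W[(d<.03)&(W[...,2]>.088)]; q=W[(d<.035)&cmask(s,n)&(W[...,2]>.055)]
        print(n,c,"teat",len(t),t.mean(0).round(4) if len(t) else'', t[:,2].max().round(4) if len(t) else '',"ring",len(q),np.median(q,0).round(4) if len(q) else '')
        
for n in sys.argv[1:]: chk(n,B[n])
s=get_state(); print(s["t"],s["eef_pos"])
E
python3 chk.py red
```

```text
red top teat 52 [ 0.4727 -0.2013  0.1013] 0.1108 ring 213 [ 0.4729 -0.1997  0.0731]
red side teat 97 [ 0.4712 -0.2078  0.0996] 0.1109 ring 192 [ 0.4679 -0.2139  0.0744]
10.95 [0.46141477 0.19583754 0.17414293]
```

Call:
jog_arm:
  motion: [0,0,0,0,0.243,0,62,0,0,0,0,0.243,-0.3,62,0,0,0,0,0.243,-0.6,62,0,0,0,0,0.243,-0.7,62,0,0,0,0,0.243,-0.7,62,0,0,0,0,0.243,-0.7,62]

```text
t: 11.45
eef_pos: [0.4615, 0.2196, 0.1042]
tcp_rot: [-0.0, 0.607, 0.794, -0.0]
wrist_force: [-0.0, 0.9, 1.2]
width: 0.062
grasp_force: 0.0
```

Call:
jog_arm:
  motion: [0,0,0,0,0,-0.2,62,0,0,0,0,0,-0.4,62,0,0,0,0,0,-0.55,62,0,0,0,0,0,-0.68,62,0,0,0,0,0,-0.68,62,0,0,0,0,0,-0.68,62]

```text
t: 11.95
eef_pos: [0.4618, 0.2204, 0.0368]
tcp_rot: [0.0, 0.607, 0.795, 0.0]
wrist_force: [-1.1, 0.3, 0.2]
width: 0.0619
grasp_force: 0.0
```

Call:
jog_arm:
  motion: [0,0,0,0,0,0,45,0,0,0,0,0,0,41,0,0,0,0,0,0,37,0,0,0,0,0,0,30,0,0,0,0,0,0,25,0,0,0,0,0,0,25,0,0,0,0,0,0,25,0,0,0,0,0,0,25]

```text
t: 12.62
eef_pos: [0.4621, 0.2209, 0.0374]
tcp_rot: [0.001, 0.607, 0.795, 0.001]
wrist_force: [-0.7, 0.3, 6.6]
width: 0.0344
grasp_force: 50.2
```

Call:
jog_arm:
  motion: [0,0,0,0,0,0.05,25,0,0,0,0,0,0.15,25,0,0,0,0,0,0.35,25,0,0,0,0,0,0.6,25,0,0,0,0,0,0.85,25,0,0,0,0,0,1,25,0,0,0,0,0,1,25]

```text
t: 13.2
eef_pos: [0.4631, 0.2212, 0.1409]
tcp_rot: [0.002, 0.607, 0.795, 0.003]
wrist_force: [0.3, 0.6, -1.0]
width: 0.0347
grasp_force: 49.9
```

Call:
jog_arm:
  motion: [0,0,0,-0.02,-0.2,0,25,0,0,0,-0.04,-0.6,0,25,0,0,0,-0.07,-1,0,25]

```text
t: 13.45
eef_pos: [0.4535, 0.1201, 0.1345]
tcp_rot: [-0.001, 0.605, 0.796, -0.001]
wrist_force: [1.3, -0.8, -0.4]
width: 0.0347
grasp_force: 49.9
```

Call:
jog_arm:
  motion: [0,0,0,-0.02,-0.33,0,25,0,0,0,-0.04,-0.66,0,25,0,0,0,-0.07,-1,0,25]

```text
t: 13.7
eef_pos: [0.4465, 0.0192, 0.1346]
tcp_rot: [-0.001, 0.607, 0.795, -0.0]
wrist_force: [0.0, 0.0, -0.7]
width: 0.0344
grasp_force: 50.0
```

Call:
jog_arm:
  motion: [0,0,0,-0.02,-0.33,0,25,0,0,0,-0.04,-0.66,0,25,0,0,0,-0.068,-1,0,25,0,0,0,-0.068,-1,0,25]

```text
t: 14.03
eef_pos: [0.4393, -0.0844, 0.1345]
tcp_rot: [-0.0, 0.609, 0.793, -0.002]
wrist_force: [-0.4, -0.5, -1.4]
width: 0.0342
grasp_force: 50.0
```

Call:
jog_arm:
  motion: [0,0,0,0,-0.115,0,25,0,0,0,0,-0.115,0,25,0,0,0,0,-0.115,-0.25,25,0,0,0,0,-0.115,-0.5,25,0,0,0,0,-0.115,-0.5,25,0,0,0,0,-0.115,-0.5,25]

```text
t: 14.53
eef_pos: [0.4395, -0.0898, 0.0843]
tcp_rot: [-0.002, 0.606, 0.795, -0.001]
wrist_force: [-0.7, 0.6, -0.2]
width: 0.0347
grasp_force: 50.0
```

Call:
jog_arm:
  motion: [0,0,0,0.01,-0.01,-0.15,25,0,0,0,0.01,-0.01,-0.25,25,0,0,0,0.01,-0.01,-0.33,25,0,0,0,0.01,-0.01,-0.38,25,0,0,0,0.01,-0.01,-0.41,25,0,0,0,0.01,-0.01,-0.41,25,0,0,0,0.01,-0.01,-0.415,25]

```text
t: 15.12
eef_pos: [0.4419, -0.092, 0.0464]
tcp_rot: [0.001, 0.607, 0.795, 0.0]
wrist_force: [-4.7, 1.1, 10.0]
width: 0.0347
grasp_force: 50.7
```

Call:
jog_arm:
  motion: [0,0,0,0,0,0,25,0,0,0,0,0,0,38,0,0,0,0,0,0,44,0,0,0,0,0,0,50,0,0,0,0,0,0,58,0,0,0,0,0,0,62,0,0,0,0,0,0,62,0,0,0,0,0,0,62]

```text
t: 15.78
eef_pos: [0.4415, -0.092, 0.0442]
tcp_rot: [-0.0, 0.607, 0.795, -0.0]
wrist_force: [-0.9, 0.3, 0.1]
width: 0.0619
grasp_force: 0.0
```

Call:
jog_arm:
  motion: [0,0,0,0,0,0.1,62,0,0,0,0,0,0.3,62,0,0,0,0,0,0.65,62,0,0,0,0,0,1,62,0,0,0,0,0,1,62]

```text
t: 16.2
eef_pos: [0.4444, -0.0928, 0.1531]
tcp_rot: [0.006, 0.607, 0.795, 0.002]
wrist_force: [0.6, -0.4, 0.9]
width: 0.0619
grasp_force: 0.0
```

Call:
jog_arm:
  motion: [0,0,0,0.14,0.32,0.3,62,0,0,0,0.28,0.64,0.3,62,0,0,0,0.413,0.954,0.3,62,0,0,0,0.413,0.954,0.3,62]

```text
t: 16.53
eef_pos: [0.4845, 0.008, 0.1755]
tcp_rot: [0.0, 0.605, 0.796, 0.002]
wrist_force: [0.7, -0.0, -0.4]
width: 0.0623
grasp_force: 0.0
```

Call:
jog_arm:
  motion: [0,0,0,0.14,0.32,0,62,0,0,0,0.28,0.64,0,62,0,0,0,0.413,0.954,0,62,0,0,0,0.413,0.954,0,62]

```text
t: 16.87
eef_pos: [0.5252, 0.1034, 0.1741]
tcp_rot: [-0.001, 0.605, 0.796, 0.001]
wrist_force: [0.6, -0.5, -0.3]
width: 0.0622
grasp_force: 0.0
```

Call:
jog_arm:
  motion: [0,0,0,0.14,0.32,0,62,0,0,0,0.28,0.64,0,62,0,0,0,0.413,0.954,0,62,0,0,0,0.413,0.954,0,62,0,0,0,0.413,0.954,0,62]

```text
t: 17.28
eef_pos: [0.5655, 0.1953, 0.1737]
tcp_rot: [-0.0, 0.606, 0.796, -0.001]
wrist_force: [-0.1, -0.3, 0.4]
width: 0.0618
grasp_force: 0.0
```

```bash
python3 chk.py green red
```

```text
green top teat 44 [ 0.4429 -0.0899  0.104 ] 0.1132 ring 185 [ 0.4437 -0.0904  0.075 ]
green side teat 83 [ 0.4414 -0.0963  0.1003] 0.1131 ring 136 [ 0.4395 -0.1027  0.0764]
red top teat 50 [ 0.4728 -0.2014  0.1018] 0.1112 ring 220 [ 0.4725 -0.1996  0.073 ]
red side teat 97 [ 0.471  -0.2078  0.0997] 0.1109 ring 193 [ 0.4676 -0.2136  0.0743]
17.4833 [0.56538068 0.19311262 0.17484855]
```

Call:
jog_arm:
  motion: [0,0,0,0,0,0,62,0,0,0,0,0,-0.3,62,0,0,0,0,0,-0.6,62,0,0,0,0,0,-0.7,62,0,0,0,0,0,-0.7,62,0,0,0,0,0,-0.7,62]

```text
t: 17.98
eef_pos: [0.5653, 0.1938, 0.1047]
tcp_rot: [-0.0, 0.607, 0.795, -0.0]
wrist_force: [0.6, 0.6, 0.6]
width: 0.0622
grasp_force: 0.0
```

Call:
jog_arm:
  motion: [0,0,0,0,0,-0.2,62,0,0,0,0,0,-0.4,62,0,0,0,0,0,-0.55,62,0,0,0,0,0,-0.68,62,0,0,0,0,0,-0.68,62,0,0,0,0,0,-0.68,62]

```text
t: 18.48
eef_pos: [0.5658, 0.1943, 0.0372]
tcp_rot: [0.0, 0.607, 0.795, 0.0]
wrist_force: [-0.5, 0.1, 0.1]
width: 0.0619
grasp_force: 0.0
```

Call:
jog_arm:
  motion: [0,0,0,0,0,0,45,0,0,0,0,0,0,41,0,0,0,0,0,0,37,0,0,0,0,0,0,30,0,0,0,0,0,0,25,0,0,0,0,0,0,25,0,0,0,0,0,0,25,0,0,0,0,0,0,25]

```text
t: 19.15
eef_pos: [0.5662, 0.1945, 0.038]
tcp_rot: [0.001, 0.607, 0.795, 0.001]
wrist_force: [-2.0, -1.1, 5.5]
width: 0.0344
grasp_force: 50.0
```

Call:
jog_arm:
  motion: [0,0,0,0,0,0.05,25,0,0,0,0,0,0.15,25,0,0,0,0,0,0.35,25,0,0,0,0,0,0.6,25,0,0,0,0,0,0.85,25,0,0,0,0,0,1,25,0,0,0,0,0,1,25]

```text
t: 19.73
eef_pos: [0.5673, 0.1948, 0.1419]
tcp_rot: [0.002, 0.607, 0.795, 0.003]
wrist_force: [-0.8, 0.3, 0.4]
width: 0.0347
grasp_force: 49.8
```

Call:
jog_arm:
  motion: [0,0,0,0,0,0.3,25,0,0,0,0,0,0.5,25,0,0,0,0,0,0.5,25,0,0,0,0,0,0.5,25]

```text
t: 20.07
eef_pos: [0.5658, 0.1944, 0.1867]
tcp_rot: [0.0, 0.607, 0.795, 0.001]
wrist_force: [0.1, 0.1, -1.5]
width: 0.0345
grasp_force: 49.9
```

Call:
jog_arm:
  motion: [0,0,0,-0.03,-0.2,0,25,0,0,0,-0.1,-0.55,0,25,0,0,0,-0.157,-0.909,0,25]

```text
t: 20.32
eef_pos: [0.5484, 0.1032, 0.183]
tcp_rot: [-0.002, 0.606, 0.796, -0.002]
wrist_force: [1.9, 0.3, -1.2]
width: 0.0344
grasp_force: 50.0
```

Call:
jog_arm:
  motion: [0,0,0,-0.05,-0.3,0,25,0,0,0,-0.1,-0.6,0,25,0,0,0,-0.157,-0.909,0,25]

```text
t: 20.57
eef_pos: [0.5327, 0.0112, 0.1833]
tcp_rot: [-0.002, 0.607, 0.795, -0.001]
wrist_force: [1.2, -0.2, -0.5]
width: 0.0343
grasp_force: 50.0
```

Call:
jog_arm:
  motion: [0,0,0,-0.05,-0.3,0,25,0,0,0,-0.1,-0.6,0,25,0,0,0,-0.157,-0.909,0,25]

```text
t: 20.82
eef_pos: [0.5171, -0.0795, 0.1834]
tcp_rot: [-0.002, 0.607, 0.795, -0.001]
wrist_force: [0.4, -1.2, -0.7]
width: 0.0344
grasp_force: 50.0
```

Call:
jog_arm:
  motion: [0,0,0,-0.05,-0.3,0,25,0,0,0,-0.1,-0.6,0,25,0,0,0,-0.157,-0.909,0,25]

```text
t: 21.07
eef_pos: [0.5014, -0.1704, 0.1834]
tcp_rot: [-0.002, 0.607, 0.795, -0.0]
wrist_force: [0.4, -0.5, -1.0]
width: 0.0345
grasp_force: 50.0
```

Call:
jog_arm:
  motion: [0,0,0,-0.05,-0.3,0,25,0,0,0,-0.1,-0.6,0,25,0,0,0,-0.157,-0.8,0,25,0,0,0,-0.157,-0.909,0,25,0,0,0,-0.157,-0.909,0,25,0,0,0,-0.157,-0.909,0,25,0,0,0,-0.157,-0.909,0,25]

```text
t: 21.65
eef_pos: [0.4872, -0.259, 0.1855]
tcp_rot: [-0.001, 0.606, 0.795, 0.0]
wrist_force: [-0.6, -0.0, -0.4]
width: 0.0346
grasp_force: 50.0
```

Call:
jog_arm:
  motion: [0,0,0,0,-0.01,-0.2,25,0,0,0,0,-0.01,-0.5,25,0,0,0,0,-0.01,-0.75,25,0,0,0,0,-0.01,-0.9,25,0,0,0,0,-0.01,-0.9,25,0,0,0,0,-0.01,-0.9,25]

```text
t: 22.15
eef_pos: [0.4869, -0.2597, 0.0957]
tcp_rot: [-0.001, 0.606, 0.795, 0.0]
wrist_force: [0.1, -0.2, 0.4]
width: 0.0343
grasp_force: 50.0
```

Call:
jog_arm:
  motion: [0,0,0,0,0,-0.15,25,0,0,0,0,0,-0.3,25,0,0,0,0,0,-0.4,25,0,0,0,0,0,-0.46,25,0,0,0,0,0,-0.5,25,0,0,0,0,0,-0.505,25,0,0,0,0,0,-0.505,25,0,0,0,0,0,-0.505,25]

```text
t: 22.82
eef_pos: [0.4876, -0.2616, 0.047]
tcp_rot: [0.001, 0.607, 0.795, 0.0]
wrist_force: [0.1, -0.2, 3.9]
width: 0.0345
grasp_force: 50.1
```

Call:
jog_arm:
  motion: [0,0,0,0,0,0,25,0,0,0,0,0,0,38,0,0,0,0,0,0,44,0,0,0,0,0,0,50,0,0,0,0,0,0,58,0,0,0,0,0,0,62,0,0,0,0,0,0,62,0,0,0,0,0,0,62]

```text
t: 23.48
eef_pos: [0.4869, -0.2612, 0.0457]
tcp_rot: [-0.0, 0.607, 0.795, -0.0]
wrist_force: [0.2, -0.1, -1.2]
width: 0.062
grasp_force: 0.0
```

Call:
jog_arm:
  motion: [0,0,0,0,0,0.1,62,0,0,0,0,0,0.3,62,0,0,0,0,0,0.65,62,0,0,0,0,0,1,62,0,0,0,0,0,1,62]

```text
t: 23.9
eef_pos: [0.4896, -0.2629, 0.1555]
tcp_rot: [0.007, 0.607, 0.795, 0.001]
wrist_force: [0.4, -0.2, 0.8]
width: 0.062
grasp_force: 0.0
```

Call:
jog_arm:
  motion: [0,0,0,0.05,0.32,0.3,62,0,0,0,0.1,0.64,0.3,62,0,0,0,0.176,0.959,0.3,62,0,0,0,0.176,0.959,0.3,62]

```text
t: 24.23
eef_pos: [0.5059, -0.1609, 0.1777]
tcp_rot: [0.001, 0.605, 0.796, 0.002]
wrist_force: [0.5, -0.8, -0.3]
width: 0.0617
grasp_force: 0.0
```

Call:
jog_arm:
  motion: [0,0,0,0.05,0.32,0,62,0,0,0,0.1,0.64,0,62,0,0,0,0.176,0.959,0,62,0,0,0,0.176,0.959,0,62]

```text
t: 24.57
eef_pos: [0.5229, -0.0649, 0.1764]
tcp_rot: [-0.0, 0.605, 0.796, 0.001]
wrist_force: [-0.0, -0.3, -0.5]
width: 0.062
grasp_force: 0.0
```

Call:
jog_arm:
  motion: [0,0,0,0.05,0.32,0,62,0,0,0,0.1,0.64,0,62,0,0,0,0.176,0.959,0,62,0,0,0,0.176,0.959,0,62]

```text
t: 24.9
eef_pos: [0.5403, 0.0307, 0.1761]
tcp_rot: [-0.0, 0.605, 0.796, 0.001]
wrist_force: [-0.0, 0.3, 0.3]
width: 0.0621
grasp_force: 0.0
```

```bash
python3 chk.py purple red green
```

```text
purple top teat 54 [ 0.4875 -0.2575  0.1032] 0.1121 ring 173 [ 0.4859 -0.2552  0.0748]
purple side teat 123 [ 0.4856 -0.2643  0.1009] 0.1138 ring 93 [ 0.4945 -0.2593  0.0768]
red top teat 51 [ 0.4727 -0.2013  0.1018] 0.1116 ring 217 [ 0.4728 -0.1993  0.0729]
red side teat 96 [ 0.4711 -0.2078  0.0999] 0.1109 ring 198 [ 0.4681 -0.2134  0.0744]
green top teat 45 [ 0.4429 -0.0899  0.1043] 0.1124 ring 101 [ 0.4455 -0.1     0.075 ]
green side teat 84 [ 0.4415 -0.0965  0.1005] 0.1131 ring 128 [ 0.4402 -0.1027  0.0764]
25.2 [0.53968889 0.02516167 0.17593276]
```

Call:
jog_arm:
  motion: [0,0,0,0.05,0.32,0,62,0,0,0,0.1,0.64,0,62,0,0,0,0.176,0.968,0,62,0,0,0,0.176,0.968,0,62]

```text
t: 25.53
eef_pos: [0.5577, 0.1268, 0.1755]
tcp_rot: [-0.001, 0.606, 0.796, 0.001]
wrist_force: [0.5, 0.3, -0.1]
width: 0.0622
grasp_force: 0.0
```

Call:
jog_arm:
  motion: [0,0,0,0.05,0.32,0,62,0,0,0,0.1,0.64,0,62,0,0,0,0.176,0.968,0,62,0,0,0,0.176,0.968,0,62]

```text
t: 25.87
eef_pos: [0.5752, 0.2236, 0.1749]
tcp_rot: [-0.001, 0.605, 0.796, 0.001]
wrist_force: [0.9, -1.3, -0.9]
width: 0.0619
grasp_force: 0.0
```

Call:
jog_arm:
  motion: [0,0,0,0.05,0.32,0,62,0,0,0,0.1,0.64,0,62,0,0,0,0.176,0.968,0,62,0,0,0,0.176,0.968,0,62,0,0,0,0.176,0.968,0,62,0,0,0,0.176,0.968,0,62,0,0,0,0.176,0.968,0,62]

```text
t: 26.45
eef_pos: [0.593, 0.3151, 0.1762]
tcp_rot: [0.0, 0.607, 0.794, 0.0]
wrist_force: [-0.4, -0.7, -0.2]
width: 0.0619
grasp_force: 0.0
```

Call:
jog_arm:
  motion: [0,0,0,0,0,-0.1,62,0,0,0,0,0,-0.3,62,0,0,0,0,0,-0.6,62,0,0,0,0,0,-0.7,62,0,0,0,0,0,-0.7,62,0,0,0,0,0,-0.7,62]

```text
t: 26.95
eef_pos: [0.5922, 0.3161, 0.1054]
tcp_rot: [-0.0, 0.607, 0.795, -0.001]
wrist_force: [-0.1, 0.5, 0.1]
width: 0.062
grasp_force: 0.0
```

Call:
jog_arm:
  motion: [0,0,0,0,0,-0.2,62,0,0,0,0,0,-0.4,62,0,0,0,0,0,-0.55,62,0,0,0,0,0,-0.7,62,0,0,0,0,0,-0.7,62,0,0,0,0,0,-0.7,62]

```text
t: 27.45
eef_pos: [0.5929, 0.3169, 0.037]
tcp_rot: [0.0, 0.607, 0.795, 0.0]
wrist_force: [-1.2, -0.1, 0.5]
width: 0.0623
grasp_force: 0.0
```

Call:
jog_arm:
  motion: [0,0,0,0,0,0,45,0,0,0,0,0,0,41,0,0,0,0,0,0,37,0,0,0,0,0,0,30,0,0,0,0,0,0,25,0,0,0,0,0,0,25,0,0,0,0,0,0,25,0,0,0,0,0,0,25]

```text
t: 28.12
eef_pos: [0.5934, 0.3173, 0.038]
tcp_rot: [0.001, 0.607, 0.795, 0.001]
wrist_force: [-1.0, -0.4, 6.6]
width: 0.0343
grasp_force: 50.2
```

Call:
jog_arm:
  motion: [0,0,0,0,0,0.05,25,0,0,0,0,0,0.15,25,0,0,0,0,0,0.35,25,0,0,0,0,0,0.6,25,0,0,0,0,0,0.85,25,0,0,0,0,0,1,25,0,0,0,0,0,1,25]

```text
t: 28.7
eef_pos: [0.5943, 0.3177, 0.1419]
tcp_rot: [0.002, 0.607, 0.795, 0.004]
wrist_force: [0.5, 0.1, 0.4]
width: 0.0346
grasp_force: 49.8
```

Call:
jog_arm:
  motion: [0,0,0,0,0,0.3,25,0,0,0,0,0,0.5,25,0,0,0,0,0,0.5,25,0,0,0,0,0,0.5,25,0,0,0,0,0,0.5,25,0,0,0,0,0,0.5,25]

```text
t: 29.2
eef_pos: [0.5918, 0.3165, 0.183]
tcp_rot: [-0.001, 0.607, 0.795, -0.002]
wrist_force: [0.3, 0.4, -1.3]
width: 0.0343
grasp_force: 50.0
```

Call:
jog_arm:
  motion: [0,0,0,-0.05,-0.2,0,25,0,0,0,-0.15,-0.55,0,25,0,0,0,-0.273,-0.928,0,25]

```text
t: 29.45
eef_pos: [0.5642, 0.2238, 0.1828]
tcp_rot: [-0.001, 0.606, 0.796, -0.002]
wrist_force: [0.4, -1.5, -1.0]
width: 0.0343
grasp_force: 50.1
```

Call:
jog_arm:
  motion: [0,0,0,-0.09,-0.31,0,25,0,0,0,-0.18,-0.62,0,25,0,0,0,-0.273,-0.928,0,25]

```text
t: 29.7
eef_pos: [0.5366, 0.1297, 0.1837]
tcp_rot: [-0.001, 0.607, 0.795, -0.001]
wrist_force: [1.2, 0.0, -1.3]
width: 0.0341
grasp_force: 50.1
```

Call:
jog_arm:
  motion: [0,0,0,-0.09,-0.31,0,25,0,0,0,-0.18,-0.62,0,25,0,0,0,-0.273,-0.928,0,25]

```text
t: 29.95
eef_pos: [0.5093, 0.0371, 0.1839]
tcp_rot: [-0.001, 0.607, 0.795, -0.001]
wrist_force: [0.2, 0.6, -0.8]
width: 0.0344
grasp_force: 50.1
```

Call:
jog_arm:
  motion: [0,0,0,-0.09,-0.31,0,25,0,0,0,-0.18,-0.62,0,25,0,0,0,-0.273,-0.928,0,25]

```text
t: 30.2
eef_pos: [0.482, -0.0556, 0.184]
tcp_rot: [-0.001, 0.607, 0.795, -0.001]
wrist_force: [-0.0, 0.2, -1.4]
width: 0.034
grasp_force: 50.1
```

Call:
jog_arm:
  motion: [0,0,0,-0.09,-0.31,0,25,0,0,0,-0.18,-0.62,0,25,0,0,0,-0.25,-0.85,0,25,0,0,0,-0.273,-0.928,0,25,0,0,0,-0.273,-0.928,0,25,0,0,0,-0.273,-0.928,0,25,0,0,0,-0.273,-0.928,0,25]

```text
t: 30.78
eef_pos: [0.4563, -0.146, 0.1852]
tcp_rot: [-0.001, 0.606, 0.795, 0.0]
wrist_force: [-0.9, 1.1, -1.0]
width: 0.0346
grasp_force: 50.1
```

```bash
python3 -c "
from bench import *
s=get_state();print(s['eef_pos'],s['width'])"
```

```text
[ 0.45626447 -0.14600544  0.18521528] 0.03463274041302633
```

Call:
jog_arm:
  motion: [0,0,0,0,-0.01,-0.2,25,0,0,0,0,-0.01,-0.4,25,0,0,0,0,-0.01,-0.6,25,0,0,0,0,-0.01,-0.8,25,0,0,0,0,-0.01,-0.9,25,0,0,0,0,-0.01,-0.9,25]

```text
t: 31.28
eef_pos: [0.455, -0.1464, 0.0928]
tcp_rot: [-0.003, 0.606, 0.796, -0.001]
wrist_force: [-0.6, 0.6, -0.9]
width: 0.0339
grasp_force: 50.1
```

Call:
jog_arm:
  motion: [0,0,0,0,0,-0.15,25,0,0,0,0,0,-0.3,25,0,0,0,0,0,-0.4,25,0,0,0,0,0,-0.46,25,0,0,0,0,0,-0.5,25,0,0,0,0,0,-0.505,25,0,0,0,0,0,-0.505,25,0,0,0,0,0,-0.505,25]

```text
t: 31.95
eef_pos: [0.4567, -0.1484, 0.047]
tcp_rot: [0.001, 0.607, 0.795, 0.0]
wrist_force: [-2.9, 0.9, 6.0]
width: 0.0345
grasp_force: 50.5
```

Call:
jog_arm:
  motion: [0,0,0,0,0,0,25,0,0,0,0,0,0,38,0,0,0,0,0,0,44,0,0,0,0,0,0,50,0,0,0,0,0,0,58,0,0,0,0,0,0,62,0,0,0,0,0,0,62,0,0,0,0,0,0,62]

```text
t: 32.62
eef_pos: [0.456, -0.1481, 0.0452]
tcp_rot: [-0.0, 0.607, 0.795, -0.0]
wrist_force: [0.6, -0.2, 0.1]
width: 0.0622
grasp_force: 0.0
```

Call:
jog_arm:
  motion: [0,0,0,0,0,0.1,62,0,0,0,0,0,0.3,62,0,0,0,0,0,0.65,62,0,0,0,0,0,1,62,0,0,0,0,0,1,62]

```text
t: 33.03
eef_pos: [0.4589, -0.1493, 0.1543]
tcp_rot: [0.006, 0.607, 0.795, 0.002]
wrist_force: [0.1, 0.4, 1.3]
width: 0.0622
grasp_force: 0.0
```

Call:
jog_arm:
  motion: [0,0,0,0,0.3,0.3,62,0,0,0,0,0.6,0.3,62,0,0,0,0,1,0.3,62,0,0,0,0,1,0.3,62]

```text
t: 33.37
eef_pos: [0.4564, -0.0429, 0.177]
tcp_rot: [0.0, 0.604, 0.797, 0.002]
wrist_force: [0.5, 0.1, 0.0]
width: 0.0621
grasp_force: 0.0
```

Call:
jog_arm:
  motion: [0,0,0,0,0.3,0.3,62,0,0,0,0,0.6,0.3,62,0,0,0,0,1,0.3,62,0,0,0,0,1,0.3,62,0,0,0,0,1,0.3,62,0,0,0,0,1,0.3,62]

```text
t: 33.87
eef_pos: [0.456, 0.0515, 0.2054]
tcp_rot: [0.0, 0.606, 0.795, -0.0]
wrist_force: [0.6, -0.3, -0.4]
width: 0.062
grasp_force: 0.0
```

```bash
python3 chk.py purple red green blue; python3 - <<'E'
from h import *
s=snapshot("top"); cv2.imwrite("pics/t9.png",s["frame"]); W=world(s)
for n,b in dict(pr=(.5607,.1089),pb=(.4696,.3398)).items():
    t=W[(np.hypot(W[...,0]-b[0],W[...,1]-b[1])<.03)&(W[...,2]>.09)]; print(n,t.mean(0))
E
```

```text
purple top teat 57 [ 0.4875 -0.2572  0.1026] 0.1133 ring 177 [ 0.4859 -0.2554  0.0746]
purple side teat 124 [ 0.4857 -0.2643  0.1009] 0.1134 ring 94 [ 0.4942 -0.2593  0.0768]
red top teat 47 [ 0.4727 -0.2014  0.1026] 0.111 ring 214 [ 0.4725 -0.1999  0.073 ]
red side teat 99 [ 0.4711 -0.2079  0.0996] 0.1111 ring 191 [ 0.468  -0.2135  0.0743]
green top teat 47 [ 0.4427 -0.0899  0.1039] 0.113 ring 191 [ 0.4436 -0.091   0.0751]
green side teat 84 [ 0.4415 -0.0962  0.1004] 0.113 ring 136 [ 0.4396 -0.1022  0.0763]
blue top teat 49 [ 0.4578 -0.1468  0.102 ] 0.1114 ring 212 [ 0.4588 -0.146   0.0731]
blue side teat 89 [ 0.456  -0.153   0.0999] 0.1109 ring 163 [ 0.4545 -0.1589  0.0744]
34.2667 [0.45607759 0.05116654 0.20522575]
pr [nan nan nan]
pb [0.46949375 0.33949909 0.09646024]<stdin>:4: RuntimeWarning: Mean of empty slice.
  ret = um.true_divide(
```

View pics/t9.png

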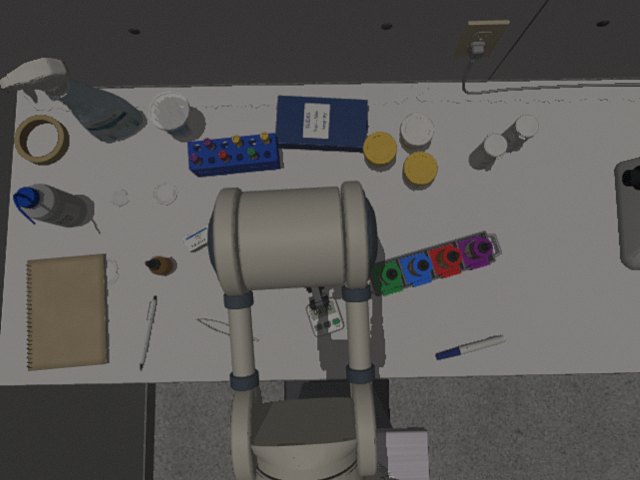

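The four ringed bottles stand in their own pockets (390,275), (418,266), (447,258) and (480,248). The plain black bottle is unmoved at (158,265). The arm hides plain red, so I'll check it in the side view and then hand in.

```bash
python3 - <<'E'
from h import *
W=world(snapshot("side")); t=W[(np.hypot(W[...,0]-.5607,W[...,1]-.1089)<.03)&(W[...,2]>.078)]; print(len(t),((t.min(0)+t.max(0))/2).round(4) if len(t) else '')
print(sign_off())
E
```

```text
80 [0.5595 0.1065 0.0933]
the job is handed in; nothing more can be done
None
```

All four ringed bottles stand upright in the pockets of their own colour, both ringless bottles are where they began, everything is released, and the job was handed in at about 34 s (no verdict was returned).

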